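Seal the polish keeper and set its pump dial

ROBOT

A 7-joint arm with a two-finger parallel gripper is mounted at the origin on the work surface. World frame = base frame: x ahead of the robot, y to its left, z up, the work surface at z = 0. Lengths are in m, angles in rad, forces in N, time in s.
With the tool pointing down it reaches from about 0.425 to 0.925 m from the base axis. Payload 6.8 kg.
Tool frame: the origin (TCP) lies on the centre line of the jaws, within the pads' length; the fingertips stand bot.tip_reach ahead of it and the grasp point (between the pads) lies 3 mm ahead of it (bot.tip_reach is the distance from the TCP to the fingertips, in m); z points along the fingers, y is the line along which they close (so a half turn about z gives the same grasp; the last joint's range is limited). The gripper opens to 85 mm and grips with 20 to 120 N. Pads are 22 mm wide; open, the fingers measure 114 mm over their backs; the gripper's body (76 mm by 85 mm) begins 54 mm behind the grasp point. The pads swing forward as they close: fully open they stand 13 mm farther back than shut.
Start: joints at [1.161, 0.477, 0.022, 1.555, -0.011, 1.109, -0.083], TCP at [0.201, -0.645, 0.253] pointing down, gripper open.
Joint ranges: [-2.96, 2.96], [-0.34, 2.1], [-1.41, 1.46], [0.24, 2.44], [-1.37, 4.51], [0.17, 1.92], [-2.96, 2.96]. Speed limits (rad/s): [2.39, 2.39, 3.14, 3.14, 3.14, 3.14, 3.14].

INTERFACE

Orientations are given as a unit quaternion [w, x, y, z].
In Python, from station import bot gives the robot as it stands.
- The arm moves only by the tool jog_arm, never from a script. Its argument "deltas" is a list of rows, each a list of 7 numbers: the shift along the world's x, y, z in m, then the turn, a rotation vector about the world's x, y, z in rad, then the opening, from 0 (shut) to 1 (fully open). In form: [[x, y, z, rx, ry, rz, grip], ...]. A call has 1 to 10 rows; each row shifts and turns the commanded pose from where the row before left it; what a row does not reach is not made up. A row lasts 1/10 s, in which the tool goes at most 50 mm and 8.59 degrees, less where a joint would pass 70% of its speed; a pose out of reach is approached as far as the arm can. A call with a gripper value outside its range is refused whole. The fingers move at their own pace and stop on an object; "newtons" is the grip in N (left out, the last holds). Time passes only in rows, so rows that do not move let the fingers close. It gives the time, the measured TCP pose, the force, the opening and the grip force at its end, in the units of the state.
- bot.get_obs(): the state, without advancing time (a new reading comes with each control period).
- bot.read_camera(name): name is "scene" or "side" or "wrist"; returns a dict with "img" (384x512x3 uint8, red, green, blue), "K" (3x3 intrinsics, pixels), "eye" and "attitude" of the camera in the world. Camera axes: x right, y down, z forward; pixel columns grow to the right and rows downward; lengths in m; the calibration is good to about 2 mm. The wrist camera is an equidistant fisheye: a pixel r from the principal point sees the ray r / f radians off the axis. A picture is of the moment at which its call begins. There is no depth.
- bot.hand_in(): hands the job in; it is judged then, once.
The state is a dict: "t": time; "q": joint angles; "joint_vel": joint speeds; "joint_torque": joint torques, N m; "eef_pos": TCP position; "tool_rot": TCP orientation; "contact_force": force on the tool from outside, world axes, zero at the start; "torque": the same for the moment, N m; "gripper_width": opening from 0.0 (shut) to 1.0 (fully open); "grasp_force": force on a finger pad.
Only numpy, scipy, OpenCV 4.12 (cv2) and the standard library are available. Lean on these libraries where they do the work, as an engineer would, in place of code of your own. Each camera call takes 0.05 s, during which the arm holds its last target. There are 200 camera calls.

TASK

Close up the polish keeper that stands on the upturned basin: first press all four corners of the tub's lid fully home so that the seal is seated all round, and then turn the click dial on the sloping console clockwise to its fourth click from off (the fourth dot), and leave it there. Let go, and leave the tin, shoe horn, last, mug and bottle where they are.

Things in the scene. Friction and masses are not known exactly. Their poses are not given: they have to be found in the camera images.
- keeper: the polish keeper, a vacuum tub appliance fixed on top of an upturned green basin (top 180 mm in radius), 130 mm deep (x), 248 mm wide (y). Origin: centre of its underside, 110 mm above the table. x points from its front (on the robot's side) to its back, y to the left seen from the front, z up. Left half, centre y = +64 mm: white tub with lid. Right half, centre y = -64 mm: grey console
- lid_mid (a point): centre of the lid of the square white tub, on its fixed middle cross (arms 40 mm wide), 68 mm above the keeper's underside; axes as the keeper's. The lid is 116 mm square; the centres of its four corner pieces lie 40 mm from here in x and in y. A round valve, 24 mm across, stands 8 mm high here
- slope_mid (a point): point on the console's sloping face where the dial's axis comes out; axes as the keeper's. The console is a grey wedge 116 mm wide, 40 mm high at the front, rising at 25 degrees to 94 mm at the back. Around the dial, 37 mm from here, are a long tick (off) and six dots
- near_left (a joint): how far the lid's near-left (near or far from the robot, left or right seen from the front) corner piece is pressed down, in m: 0 stands 6 mm proud, 0.006 is fully home, its top flush with the middle of the lid, where it meets a hard stop. Stiff seal: about 7 N moves it, and it stays where it is left. It starts between 0 and 0.002
- near_left_top (a point): centre of the flat top of the lid's near-left corner piece (36 x 36 mm). Its z axis is up. It moves down with the piece: fully home it lies 68 mm above the keeper's underside, unpressed up to 6 mm higher
- near_right (a joint): how far the lid's near-right corner piece is pressed down, in m: 0 stands 6 mm proud, 0.006 is fully home, its top flush with the middle of the lid, where it meets a hard stop. Stiff seal: about 7 N moves it, and it stays where it is left. It starts between 0 and 0.002
- near_right_top (a point): centre of the flat top of the lid's near-right corner piece (36 x 36 mm). Its z axis is up. It moves down with the piece: fully home it lies 68 mm above the keeper's underside, unpressed up to 6 mm higher
- far_left (a joint): how far the lid's far-left corner piece is pressed down, in m: 0 stands 6 mm proud, 0.006 is fully home, its top flush with the middle of the lid, where it meets a hard stop. Stiff seal: about 7 N moves it, and it stays where it is left. It starts between 0 and 0.002
- far_left_top (a point): centre of the flat top of the lid's far-left corner piece (36 x 36 mm). Its z axis is up. It moves down with the piece: fully home it lies 68 mm above the keeper's underside, unpressed up to 6 mm higher
- far_right (a joint): how far the lid's far-right corner piece is pressed down, in m: 0 stands 6 mm proud, 0.006 is fully home, its top flush with the middle of the lid, where it meets a hard stop. Stiff seal: about 7 N moves it, and it stays where it is left. It starts between 0 and 0.002
- far_right_top (a point): centre of the flat top of the lid's far-right corner piece (36 x 36 mm). Its z axis is up. It moves down with the piece: fully home it lies 68 mm above the keeper's underside, unpressed up to 6 mm higher
- dial (a joint): angle of the dial in rad: 0 at off (pointer line on the long tick, at the left), growing clockwise as seen facing the slope. Click-stops every 30 degrees (0.5236 rad): off, then six dots; hard stops at 0 and 3.14. It snaps into the nearest stop when let go; about 0.1 N m carries it over a click. It starts at off, the first or the second dot
- dial_grip (a point): middle of the dial's grip bar, on the turning axis, 19 mm off the slope. Black skirt 48 mm across, 7 mm thick; on it a bar 14 mm wide, 44 mm long, 7 to 29 mm off the slope, with a white pointer line at one end. Frame turns with the dial: z the turning axis, out of the slope, 25 degrees from vertical towards the robot's side; y along the bar to the pointer end; x across it
- tin_mid (a point): middle of a flat round metal tin, 65 mm across, 22 mm high, on the basin behind the keeper (bystander)
- horn_mid (a point): middle of a flat beige plastic shoe horn, 156 mm long, 38 mm wide, 6 mm thick, on the basin in front of the keeper (bystander)
- last_mid (a point): middle of a steel shoe last, about 175 mm long, 80 mm wide, 104 mm high, on the table (bystander)
- mug_mid (a point): middle of a white mug, 80 mm across, 85 mm high, on the table (bystander)
- bottle_mid (a point): middle of a black plastic bottle, 44 mm across, 120 mm high, on the table (bystander)

How it is judged:
On the way, in this order (a step that is already met when the one before it is completed fails the run):
1. all four corners of the lid are pressed home (value of joint each of near_left, near_right, far_left, far_right above 0.0043 m), for 0.2 s.
2. then the dial stands at its fourth click (value of joint dial between 1.9444 and 2.2444 rad), for 0.2 s.
At the end, for the whole second after the job is handed in: all four lid corners are within 1.7 mm of fully home, and the dial rests in its fourth click-stop from off (2.09 rad, within 0.15 rad) (all of step 1 and all of step 2 and velocity of joint dial between -0.05 and 0.05 rad/s); the robot touches nothing.
It fails at once if a bystander (tin, shoe horn, last, mug or bottle) was shifted by more than 30 mm (distance of any of tin_mid, horn_mid, last_mid, mug_mid, bottle_mid from where it was at the start of the episode above 0.03 m).
It also fails if it takes over 72 s, if anything falls off the work surface, if the arm or the gripper's body presses on something with over 40 N, if the wrist force passes 120 N, or if a joint passes its speed limit or range.

## Working session

There is one attempt and no reset: what is moved stays moved. The work goes in short steps, Python scripts to look and compute and a tool call to move; the robot and the scene stay as the last step left them, time stands still between calls to the robot, and variables do not carry over. Pictures are saved under pics/ and viewed, at most 10 in all, crops included, and the job is handed in when it is done.

Besides the shell and the picture viewer there is one more tool, called after "Request:" as a command line: name --pt "numbers of a row" for each row, then --argument value for the rest. jog_arm: Moves the arm, as the interface text tells. Its arguments: {"type":"object","properties":{"deltas":{"type":"array"},"newtons":{"type":"number"}},"required":["deltas"]}

```bash
mkdir -p pics; ls
python3 - <<'E'
from station import bot
import cv2
o=bot.get_obs()
print({k:o[k] for k in('t','eef_pos','tool_rot','contact_force','gripper_width')},bot.tip_reach)
import numpy as np
for n in('scene','side'):
    c=bot.read_camera(n);print(n,c['K'],c['eye'],c['attitude'])
    cv2.imwrite(f'pics/{n}0.png',cv2.resize(c['img'][:,:,::-1],(800,600),interpolation=cv2.INTER_CUBIC))
E
```

```text
pics
{'t': 0.0, 'eef_pos': array([ 0.20046215, -0.64396363,  0.25232827]), 'tool_rot': array([-8.93155040e-04,  9.88628789e-01,  1.50373771e-01, -2.21617187e-04]), 'contact_force': array([-0.50489714, -0.01720312, -0.34179188]), 'gripper_width': 1.0007554378769077} 0.022
scene [[346.74215841   0.         257.6887339 ]
 [  0.         346.74215841 190.57624884]
 [  0.           0.           1.        ]] [ 1.25148976 -0.19162269  0.77776099] [-0.34781059  0.71343766  0.55319791 -0.2529952 ]
side [[350.87611606   0.         256.19070802]
 [  0.         350.87611606 197.72577272]
 [  0.           0.           1.        ]] [0.37376952 0.93265631 0.69592344] [ 0.03979117 -0.08836066  0.8602737  -0.50053793]
```

View pics/scene0.png

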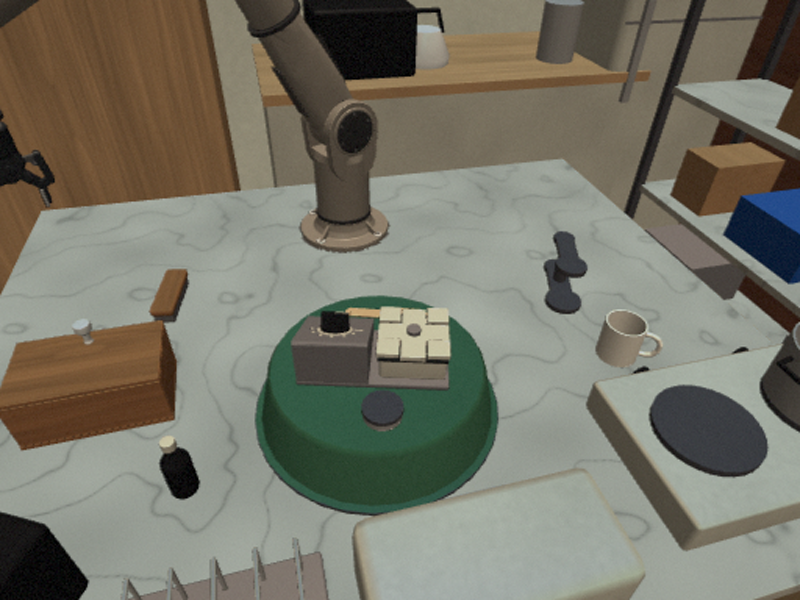

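View pics/side0.png

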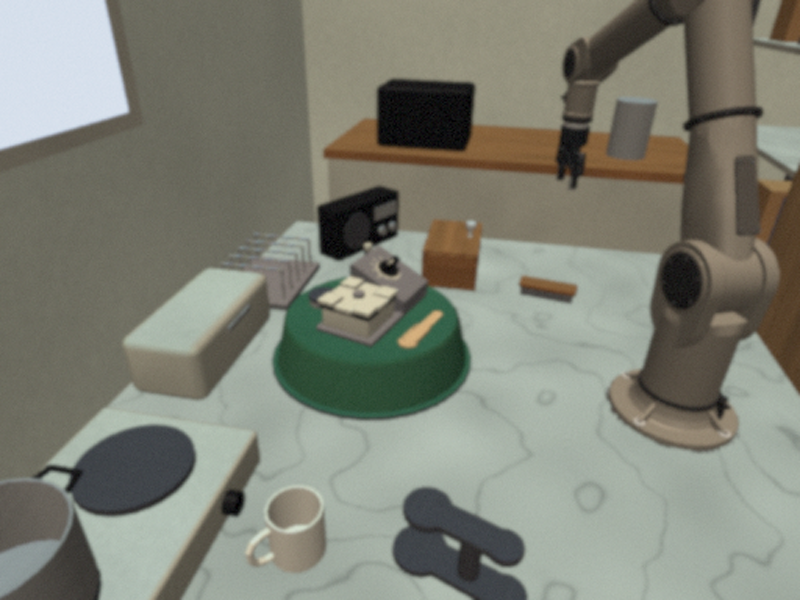

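The scene view shows the lid with its valve at about (414,330) and the console with its dial at about (335,320), both in 800x600 pixels. The side view shows the valve at about (359,293). I'll enlarge both crops into one picture.

Run:
```python
from station import bot
import cv2,numpy as np
a=bot.read_camera('scene')['img'][185:255,180:300,::-1]
b=bot.read_camera('side')['img'][148:228,196:300,::-1]
cv2.imwrite('pics/c1.png',cv2.resize(a,None,fx=6.5,fy=6.5,interpolation=cv2.INTER_CUBIC))
cv2.imwrite('pics/c2.png',cv2.resize(b,None,fx=7,fy=7,interpolation=cv2.INTER_CUBIC))
```

```text
(no output)
```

View pics/c1.png

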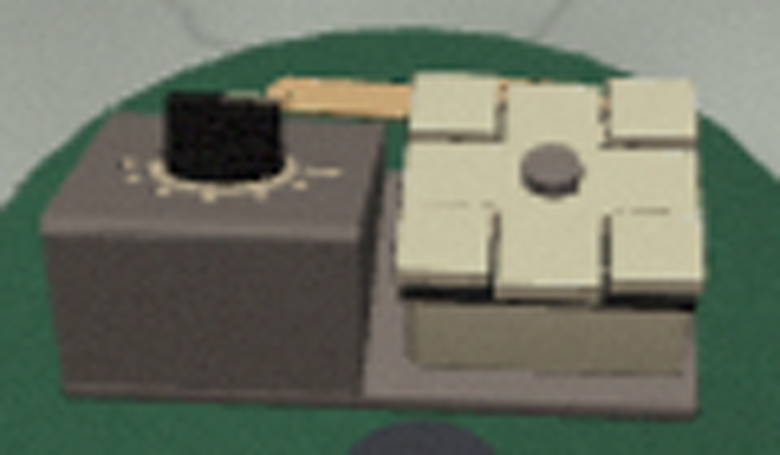

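View pics/c2.png

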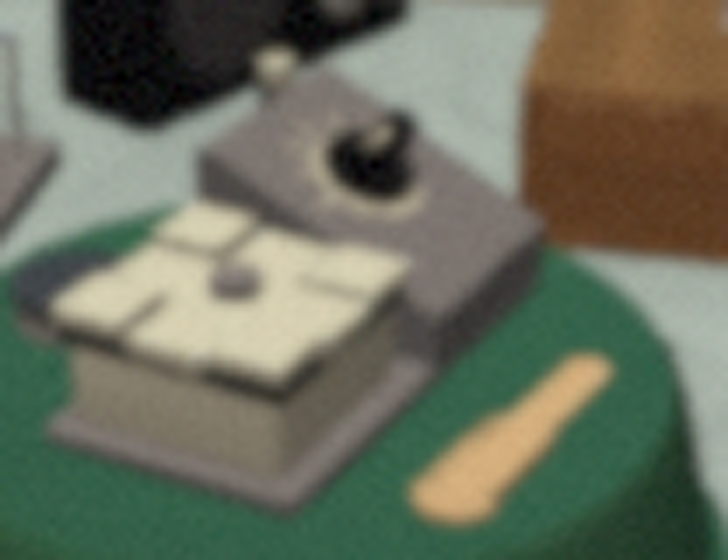

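```bash
cat > h.py <<'E'
import numpy as np
from scipy.optimize import least_squares
from scipy.spatial.transform import Rotation as R
from station import bot
def rot(q): return R.from_quat(np.r_[q[1:],q[0]])
def proj(c,P):
    p=rot(c['attitude']).inv().apply(np.atleast_2d(P)-c['eye']);K=c['K']
    return p[:,:2]/p[:,2:]*K[0,0]+K[:2,2]
def projf(c,P):
    p=rot(c['attitude']).inv().apply(np.atleast_2d(P)-c['eye']);K=c['K']
    r=np.hypot(p[:,0],p[:,1]);th=np.arctan2(r,p[:,2])
    return p[:,:2]/r[:,None]*th[:,None]*K[0,0]+K[:2,2]
def kw(v,L): # v=x,y,yaw ; L local m
    return R.from_rotvec([0,0,v[2]]).apply(np.atleast_2d(L))+[v[0],v[1],.11]
E
python3 - <<'E'
from h import *
cs,cd=bot.read_camera('scene'),bot.read_camera('side')
u1=lambda p:(np.array(p)+.5)/6.5-.5+[180,185]
u2=lambda p:(np.array(p)+.5)/7-.5+[196,148]
L1=np.array([[0,64,76],[65,124,0],[65,-124,0]])/1e3;P1=u1([(551,160),(697,412),(62,392)])
L2=np.array([[0,64,76],[-65,124,0],[65,124,0]])/1e3;P2=u2([(235,272),(285,515),(50,432)])
f=lambda v:np.r_[proj(cs,kw(v,L1))-P1,proj(cd,kw(v,L2))-P2].ravel()
s=least_squares(f,[.7,-.05,0]);v=s.x;print(v,np.degrees(v[2]));print(s.fun.reshape(-1,2).round(1))
np.save('v.npy',v)
for n,l in dict(lid=[0,64,68],grip=[-8,-64,84.2],nl=[-40,104,68],nr=[-40,24,68],fl=[40,104,68],fr=[40,24,68]).items(): print(n,kw(v,np.array(l)/1e3).round(4))
d=kw(v,[-.008,-.064,.084]);print(((proj(cs,d)-[180,185]+.5)*6.5),(proj(cd,d)-[196,148]+.5)*7)
print(R.from_quat(np.roll(bot.get_obs()['tool_rot'],-1)).as_matrix().round(3))
E
```

```text
[ 0.60837797 -0.05277501 -0.30994484] -17.75853108242354
[[-0.1  0.1]
 [-0.8  2.1]
 [-0.5  0.1]
 [ 0.4  0.7]
 [ 1.3  1.9]
 [-0.6  2. ]]
lid [[0.6279 0.0082 0.178 ]]
grip [[ 0.5812 -0.1113  0.1942]]
nl [[0.602  0.0585 0.178 ]]
nr [[ 0.5776 -0.0177  0.178 ]]
fl [[0.6782 0.0341 0.178 ]]
fr [[ 0.6538 -0.0421  0.178 ]]
[[226.64637474 116.60729322]] [[396.95867692 158.87939243]]
[[ 0.955  0.297 -0.   ]
 [ 0.297 -0.955  0.001]
 [-0.    -0.001 -1.   ]]
```

Request:
jog_arm --pt "0.015 0.025 0.02 0 0 -0.061 0" --pt "0.02 0.03 0.02 0 0 -0.061 0" --pt "0.02 0.03 0.02 0 0 -0.061 0" --pt "0.02 0.03 0.02 0 0 -0.061 0" --pt "0.02 0.03 0.02 0 0 -0.061 0" --pt "0.02 0.03 0.01 0 0 -0.061 0" --pt "0.02 0.03 0 0 0 -0.061 0" --pt "0.02 0.03 0 0 0 -0.061 0" --pt "0.02 0.03 0 0 0 -0.061 0" --pt "0.02 0.03 0 0 0 -0.061 0" --newtons 30

```text
t: 1.3
eef_pos: [0.3962, -0.3482, 0.3635]
tool_rot: [0.0, 0.988, -0.155, 0.0]
contact_force: [-0.0, 0.2, 0.3]
gripper_width: 0.0
grasp_force: 0.0
```

Request:
jog_arm --pt "0.02 0.03 0 0 0 0 0" --pt "0.02 0.03 0 0 0 0 0" --pt "0.02 0.03 0 0 0 0 0" --pt "0.02 0.03 0 0 0 0 0" --pt "0.02 0.03 0 0 0 0 0" --pt "0.02 0.03 0 0 0 0 0" --pt "0.02 0.03 0 0 0 0 0" --pt "0.02 0.03 0 0 0 0 0" --pt "0.02 0.03 0 0 0 0 0" --pt "0.01 0.01 0 0 0 0 0"

```text
t: 2.3
eef_pos: [0.5868, -0.0651, 0.3632]
tool_rot: [-0.001, 0.989, -0.151, 0.0]
contact_force: [0.3, 0.5, -0.5]
gripper_width: -0.008
grasp_force: 0.0
```

Run:
```python
from h import *
import cv2
c=bot.read_camera('wrist');v=np.load('v.npy');o=bot.get_obs()
print(c['K'],c['eye'],c['attitude'],o['eef_pos'],o['t'],o['contact_force'])
for l in([0,64,76],[-8,-64,84],[-40,104,68]):print(projf(c,kw(v,np.array(l)/1e3)).round(1))
cv2.imwrite('pics/w1.png',cv2.resize(c['img'][:,:,::-1],(800,600),interpolation=cv2.INTER_CUBIC))
```

```text
[[297.31863964   0.         251.96302165]
 [  0.         297.31863964 189.37073297]
 [  0.           0.           1.        ]] [ 0.65881708 -0.08763736  0.4840417 ] [-0.0886257  -0.58554874  0.796396    0.12260327] [ 0.58758537 -0.06501199  0.36301117] 2.35 [1.3465316  1.81392259 0.07819995]
[[173.9 157. ]]
[[298.  166.8]]
[[144.4 190.9]]
```

View pics/w1.png

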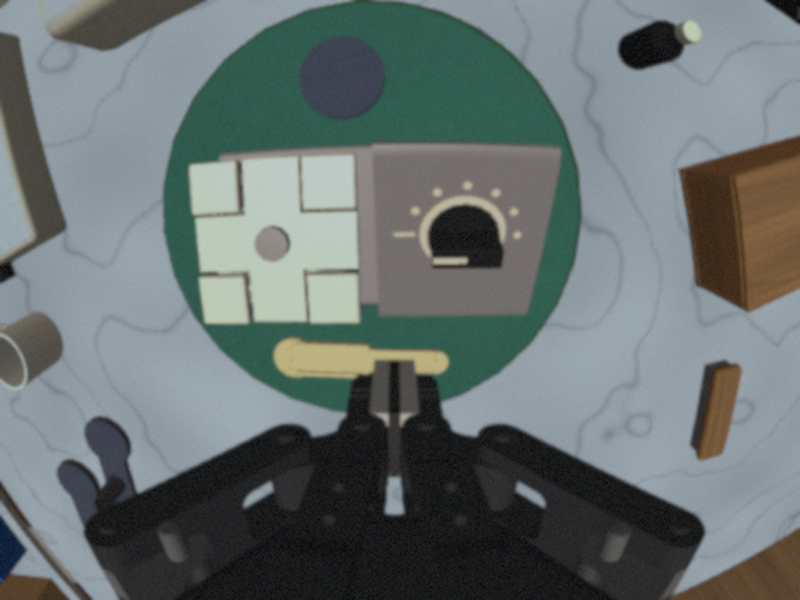

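The wrist view shows the valve at (272,243), tick at (404,235), third dot at (468,185) and sixth dot at (517,235). The pointer line at (450,261) is at the left, so the dial is at off.

Run:
```python
from h import *
c=bot.read_camera('wrist')
a=np.radians(25);ex=np.array([np.cos(a),0,np.sin(a)])*.037;S=np.array([0,-.064,.067])
th=np.radians([30,60,90,120,150,180])
L=[[0,.064,.076]]+[S+np.sin(t)*ex+[0,.037*np.cos(t),0] for t in th]
L+=[[-.058,.122,.073],[-.058,.006,.073],[.058,.006,.073],[.058,.122,.073]]
P=(np.array([(272,243),(416,210),(437,191),(468,185),(496,192),(514,211),(517,235),(204,324),(360,323),(354,154),(189,163)])+.5)*.64-.5
L=np.array(L)
f=lambda v:(projf(c,kw(v,L))-P).ravel()
s=least_squares(f,np.load('v.npy'));v=s.x;print(v,np.degrees(v[2]));print(s.fun.reshape(-1,2).round(1))
np.save('v2.npy',v)
for n,l in dict(lid=[0,64,68],grip=[-8,-64,84.2],nl=[-40,104,68],nr=[-40,24,68],fl=[40,104,68],fr=[40,24,68]).items(): print(n,kw(v,np.array(l)/1e3).round(4))
o=bot.get_obs();print(o['eef_pos'],rot(o['tool_rot']).as_matrix().round(3))
```

```text
[ 0.61325189 -0.05396986 -0.27672852] -15.855376213442
[[-0.1 -0.3]
 [-0.1  1.1]
 [ 0.2  1.5]
 [-0.8  0.9]
 [-0.7  0.8]
 [-0.8  0.1]
 [-0.4 -0.6]
 [ 1.4 -0.4]
 [ 1.5 -1.2]
 [ 0.6 -2.6]
 [-0.8  0.3]]
lid [[0.6307 0.0076 0.178 ]]
grip [[ 0.5881 -0.1133  0.1942]]
nl [[0.6032 0.057  0.178 ]]
nr [[ 0.5813 -0.02    0.178 ]]
fl [[0.6801 0.0351 0.178 ]]
fr [[ 0.6583 -0.0418  0.178 ]]
[ 0.58641442 -0.06755146  0.36294221] [[ 0.954 -0.3   -0.   ]
 [-0.3   -0.954  0.001]
 [-0.001 -0.001 -1.   ]]
```

Request:
jog_arm --pt "-0.003 0.023 -0.01 0 0 0 0" --pt "-0.003 0.023 -0.02 0 0 0 0" --pt "0 0 -0.03 0 0 0 0" --pt "0 0 -0.03 0 0 0 0" --pt "0 0 -0.03 0 0 0 0" --pt "0 0 -0.02 0 0 0 0" --pt "0 0 -0.01 0 0 0 0" --pt "0 0 -0.005 0 0 0 0" --pt "0 0 -0.003 0 0 0 0" --pt "0 0 0 0 0 0 0"

```text
t: 3.4
eef_pos: [0.58, -0.0239, 0.206]
tool_rot: [0.0, 0.988, -0.154, 0.001]
contact_force: [-0.8, 0.7, 0.1]
gripper_width: -0.003
grasp_force: 0.0
```

Request:
jog_arm --pt "0 0 -0.002 0 0 0 0" --pt "0 0 -0.002 0 0 0 0" --pt "0 0 -0.001 0 0 0 0" --pt "0 0 -0.001 0 0 0 0" --pt "0 0 0 0 0 0 0"

```text
t: 3.9
eef_pos: [0.5804, -0.0236, 0.2007]
tool_rot: [-0.0, 0.988, -0.154, 0.001]
contact_force: [-2.3, -0.1, 4.8]
gripper_width: 0.001
grasp_force: 2.7
```

Request:
jog_arm --pt "0 0 -0.001 0 0 0 0" --pt "0 0 -0.001 0 0 0 0" --pt "0 0 0 0 0 0 0"

```text
t: 4.2
eef_pos: [0.5804, -0.0235, 0.2]
tool_rot: [0.0, 0.988, -0.154, 0.001]
contact_force: [-6.1, -0.7, 15.3]
gripper_width: 0.001
grasp_force: 7.5
```

Request:
jog_arm --pt "0 0 -0.001 0 0 0 0" --pt "0 0 -0.001 0 0 0 0" --pt "0 0 0 0 0 0 0"

```text
t: 4.5
eef_pos: [0.5805, -0.0235, 0.1999]
tool_rot: [0.0, 0.988, -0.154, 0.002]
contact_force: [-11.2, -0.8, 28.7]
gripper_width: -0.001
grasp_force: 14.3
```

Request:
jog_arm --pt "0 0 0.016 0 0 0 0" --pt "0.007 0.026 0 0 0 0 0" --pt "0.007 0.026 0 0 0 0 0" --pt "0.008 0.028 0 0 0 0 0" --pt "0 0 -0.005 0 0 0 0" --pt "0 0 -0.005 0 0 0 0" --pt "0 0 -0.002 0 0 0 0" --pt "0 0 -0.002 0 0 0 0" --pt "0 0 -0.001 0 0 0 0" --pt "0 0 0 0 0 0 0"

```text
t: 5.5
eef_pos: [0.6025, 0.0575, 0.2]
tool_rot: [-0.001, 0.988, -0.154, 0.002]
contact_force: [-7.0, 3.7, 21.9]
gripper_width: -0.002
grasp_force: 11.0
```

Request:
jog_arm --pt "0 0 -0.001 0 0 0 0" --pt "0 0 0 0 0 0 0" --pt "0 0 0 0 0 0 0"

```text
t: 5.8
eef_pos: [0.6025, 0.0575, 0.1998]
tool_rot: [-0.001, 0.988, -0.154, 0.002]
contact_force: [-10.6, 3.5, 28.4]
gripper_width: -0.003
grasp_force: 14.1
```

Request:
jog_arm --pt "0 0 0.016 0 0 0 0" --pt "0.026 -0.007 0 0 0 0 0" --pt "0.026 -0.007 0 0 0 0 0" --pt "0.025 -0.008 0 0 0 0 0" --pt "0 0 -0.005 0 0 0 0" --pt "0 0 -0.005 0 0 0 0" --pt "0 0 -0.002 0 0 0 0" --pt "0 0 -0.002 0 0 0 0" --pt "0 0 -0.002 0 0 0 0" --pt "0 0 0 0 0 0 0"

```text
t: 6.8
eef_pos: [0.6794, 0.0323, 0.1999]
tool_rot: [0.001, 0.988, -0.155, 0.003]
contact_force: [-5.3, -4.7, 24.2]
gripper_width: 0.002
grasp_force: 11.7
```

Request:
jog_arm --pt "0 0 0.016 0 0 0 0" --pt "-0.007 -0.026 0 0 0 0 0" --pt "-0.007 -0.026 0 0 0 0 0" --pt "-0.008 -0.025 0 0 0 0 0" --pt "0 0 -0.005 0 0 0 0" --pt "0 0 -0.005 0 0 0 0" --pt "0 0 -0.002 0 0 0 0" --pt "0 0 -0.002 0 0 0 0" --pt "0 0 -0.002 0 0 0 0" --pt "0 0 0 0 0 0 0"

```text
t: 7.8
eef_pos: [0.6563, -0.0435, 0.1998]
tool_rot: [0.001, 0.988, -0.154, 0.001]
contact_force: [-12.9, -6.3, 29.4]
gripper_width: -0.003
grasp_force: 14.8
```

Request:
jog_arm --pt "0 0 0.02 0 0 0 0" --pt "0 0 0.04 0 0 0 0" --pt "0 0 0.04 0 0 0 0.4" --pt "0 0 0.04 0 0 0 0.4" --pt "0 0 0.02 0 0 0 0.4" --pt "0 0 0 0 0 0 0.4" --pt "0 0 0 0 0 0 0.4"

```text
t: 8.5
eef_pos: [0.6562, -0.0412, 0.3547]
tool_rot: [-0.0, 0.988, -0.153, -0.0]
contact_force: [0.4, 0.0, -0.4]
gripper_width: 0.404
grasp_force: 0.0
```

```bash
cat >> h.py <<'E'
a=np.radians(25);SM=np.array([0,-.064,.067]);ZD=np.array([-np.sin(a),0,np.cos(a)])
def target(v,off,turn=0): # pose over the dial: jaws close along slope x, turned clockwise by turn rad
    Y=R.from_rotvec([0,0,v[2]]);z=-Y.apply(ZD);y=Y.apply([np.cos(a),0,np.sin(a)])  # tool y up-slope
    M=np.c_[np.cross(y,z),y,z];M=R.from_rotvec(z*turn)*R.from_matrix(M)
    return kw(v,SM+ZD*off)[0],M,-z
def delta(v,off,turn=0,flip=0):
    o=bot.get_obs();p,M,zd=target(v,off,turn+flip*np.pi)
    return p-o['eef_pos'],(M*rot(o['tool_rot']).inv()).as_rotvec()
E
python3 - <<'E'
from h import *
import cv2
v=np.load('v2.npy');o=bot.get_obs();print(o['eef_pos'],o['q'].round(2),o['gripper_width'])
for f in(0,1):print(f,*[x.round(4) for x in delta(v,.093,0,f)])
print('axis',target(v,.03)[2].round(4),target(v,.093)[0].round(4))
c=bot.read_camera('wrist')
print(projf(c,kw(v,[0,.064,.076])).round())
cv2.imwrite('pics/w2.png',cv2.resize(c['img'][:300,100:420,::-1],None,fx=2,fy=2,interpolation=cv2.INTER_CUBIC))
E
```

```text
[ 0.65618402 -0.04115488  0.35467319] [ 0.18  0.4  -0.3   1.46  0.12  1.31 -2.  ] 0.4043968259956899
0 [-0.0982 -0.0636 -0.0934] [-0.4277 -0.2313  1.5729]
1 [-0.0982 -0.0636 -0.0934] [ 0.2275 -0.4246 -1.5146]
axis [-0.4065  0.1155  0.9063] [ 0.558  -0.1048  0.2613]
[[215. 211.]]
```

View pics/w2.png

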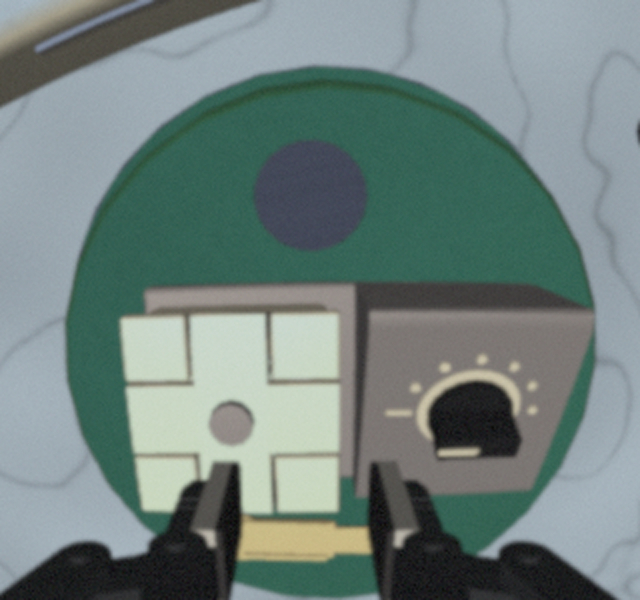

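The seal gaps look closed and even all round. The valve is at (231,422) in the crop, where it was predicted, and the dial is still at off. Next I tilt and turn the tool over the dial.

Request:
jog_arm --pt "-0.01 -0.0065 -0.004 -0.0357 -0.0193 0.131 0.45" --pt "-0.01 -0.0065 -0.008 -0.0357 -0.0193 0.131 0.45" --pt "-0.01 -0.0065 -0.008 -0.0357 -0.0193 0.131 0.45" --pt "-0.01 -0.0065 -0.008 -0.0357 -0.0193 0.131 0.45" --pt "-0.01 -0.0065 -0.008 -0.0357 -0.0193 0.131 0.45" --pt "-0.01 -0.0065 -0.008 -0.0357 -0.0193 0.131 0.45" --pt "-0.01 -0.0065 -0.008 -0.0357 -0.0193 0.131 0.45" --pt "-0.01 -0.0065 -0.008 -0.0357 -0.0193 0.131 0.45" --pt "-0.01 -0.0065 -0.008 -0.0357 -0.0193 0.131 0.45" --pt "-0.008 -0.0055 -0.008 -0.0357 -0.0193 0.131 0.45"

```text
t: 9.55
eef_pos: [0.5568, -0.1062, 0.2769]
tool_rot: [0.149, 0.856, 0.482, 0.112]
contact_force: [-0.7, -1.0, -0.2]
gripper_width: 0.452
grasp_force: 0.0
```

Request:
jog_arm --pt "0 0 -0.008 -0.0357 -0.0193 0.131 0.45" --pt "0 0 -0.008 -0.0357 -0.0193 0.131 0.45" --pt "0 0 0 0 0 0 0.45" --pt "0 0 0 0 0 0 0.45"

```text
t: 9.95
eef_pos: [0.5579, -0.1064, 0.2622]
tool_rot: [0.172, 0.781, 0.586, 0.131]
contact_force: [-0.2, -0.9, 0.4]
gripper_width: 0.449
grasp_force: 0.0
```

Run:
```python
from h import *
import cv2
v=np.load('v2.npy');o=bot.get_obs();print(o['eef_pos'],o['q'].round(2),o['gripper_width'])
print(*[x.round(4) for x in delta(v,.093)])
c=bot.read_camera('wrist')
print(projf(c,kw(v,[SM+ZD*.029,SM+ZD*.029+[0,.022,0],SM+[0,.037,0]])).round(1))
cv2.imwrite('pics/w3.png',cv2.resize(c['img'][:,:,::-1],(800,600),interpolation=cv2.INTER_CUBIC))
```

```text
[ 0.55788638 -0.10641029  0.26224091] [ 0.47  0.14 -0.49  2.08  0.36  0.53 -0.55] 0.44877807744340525
[ 0.0001  0.0016 -0.001 ] [-0.003  -0.001   0.0053]
[[252.2 213.3]
 [252.  181.8]
 [252.  151.3]]
```

View pics/w3.png

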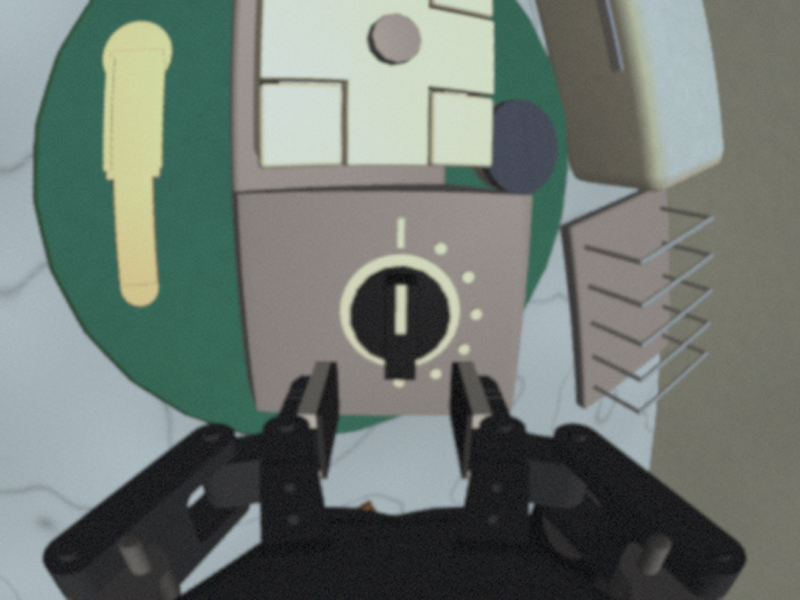

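The wrist view shows the pointer line at (400,310) and the tick at (401,233), so the dial is at off. The bar is centred about 5 px right of the finger midpoint, roughly 2 mm up-slope, so I'll correct for that and go down along the axis.

Request:
jog_arm --pt "0.002 0.001 0 0 0 0.004 0.45" --pt "0.0041 -0.0012 -0.0091 0 0 0 0.45" --pt "0.0041 -0.0012 -0.0091 0 0 0 0.45" --pt "0.0041 -0.0012 -0.0091 0 0 0 0.45" --pt "0.0041 -0.0012 -0.0091 0 0 0 0.45" --pt "0.0041 -0.0012 -0.0091 0 0 0 0.45" --pt "0.0041 -0.0012 -0.0091 0 0 0 0.45" --pt "0 0 0 0 0 0 0.45"

```text
t: 10.8
eef_pos: [0.585, -0.1127, 0.2069]
tool_rot: [0.172, 0.779, 0.589, 0.131]
contact_force: [0.5, -0.2, 0.3]
gripper_width: 0.452
grasp_force: 0.0
```

Request:
jog_arm --pt "0 0 0 0 0 0 0.3" --pt "0 0 0 0 0 0 0.1" --pt "0 0 0 0 0 0 0" --pt "0 0 0 0 0 0 0" --pt "0 0 0 0 0 0 0" --newtons 30

```text
t: 11.3
eef_pos: [0.5851, -0.1126, 0.209]
tool_rot: [0.173, 0.778, 0.589, 0.132]
contact_force: [-3.8, 1.8, 3.7]
gripper_width: 0.157
grasp_force: 33.5
```

Run:
```python
from h import *
v=np.load('v2.npy');o=bot.get_obs();print(o['eef_pos'],o['q'].round(2),o['gripper_width'],o['contact_force'],o['torque'])
p,M,z=target(v,.033);T=rot(o['tool_rot']).as_matrix();print('now z',-T[:,2].round(4),p-o['eef_pos'])
```

```text
[ 0.58508545 -0.11256206  0.20900554] [ 0.4   0.26 -0.42  2.09  0.52  0.44 -0.69] 0.15725926688644415 [-3.76398621  1.84235861  3.70613431] [ 0.51801147  0.85532508 -0.17299519]
now z [-0.4082  0.1135  0.9058] [-0.00273481  0.00083742 -0.00209738]
```

Request:
jog_arm --pt "-0.0004 0.0001 0.0009 0.0267 -0.0074 -0.0593 0" --pt "0 0 0 0.0534 -0.0149 -0.1186 0" --pt "0 0 0 0.0534 -0.0149 -0.1186 0" --pt "0 0 0 0.0534 -0.0149 -0.1186 0" --pt "0 0 0 0.0534 -0.0149 -0.1186 0" --pt "0 0 0 0.0534 -0.0149 -0.1186 0" --pt "0 0 0 0.0534 -0.0149 -0.1186 0" --pt "0 0 0 0.0534 -0.0149 -0.1186 0" --newtons 35

```text
t: 12.1
eef_pos: [0.5848, -0.1123, 0.209]
tool_rot: [0.089, 0.965, 0.15, 0.198]
contact_force: [3.5, 0.8, -5.9]
gripper_width: 0.155
grasp_force: 36.0
```

Run:
```python
from h import *
v=np.load('v2.npy');o=bot.get_obs();print(o['eef_pos'],o['q'].round(2),o['contact_force'],o['torque'])
p,M,z=target(v,.033);T=rot(o['tool_rot']);print('turned',(T*M.inv()).as_rotvec()@z)
```

```text
[ 0.58483338 -0.11229473  0.20904002] [ 0.22  0.24 -0.21  2.1   0.4   0.41 -1.57] [ 3.53036853  0.77611755 -5.91420255] [0.33712759 0.27630987 0.097389  ]
turned -0.9851391265224405
```

Request:
jog_arm --pt "0 0 0 0.0534 -0.0149 -0.1186 0" --pt "0 0 0 0.0534 -0.0149 -0.1186 0" --pt "0 0 0 0.0534 -0.0149 -0.1186 0" --pt "0 0 0 0.0534 -0.0149 -0.1186 0" --pt "0 0 0 0.0534 -0.0149 -0.1186 0" --pt "0 0 0 0.0534 -0.0149 -0.1186 0" --pt "0 0 0 0.0534 -0.0149 -0.1186 0" --pt "0 0 0 0.0534 -0.0149 -0.1186 0" --pt "0 0 0 0.0267 -0.0074 -0.0593 0" --pt "0 0 0 0 0 0 0"

```text
t: 13.1
eef_pos: [0.5849, -0.112, 0.209]
tool_rot: [-0.027, 0.9, -0.379, 0.215]
contact_force: [4.1, 1.6, -7.9]
gripper_width: 0.152
grasp_force: 35.7
```

Run:
```python
from h import *
v=np.load('v2.npy');o=bot.get_obs();print(o['eef_pos'],o['q'].round(2),o['contact_force'],o['torque'])
p,M,z=target(v,.033);T=rot(o['tool_rot']);print('turned',(T*M.inv()).as_rotvec()@z, -T.as_matrix()[:,2])
```

```text
[ 0.58487551 -0.11204547  0.2090169 ] [ 0.    0.23  0.03  2.11  0.25  0.38 -2.55] [ 4.10765698  1.57656069 -7.92507832] [0.28566903 0.20165225 0.03751869]
turned -2.092717299373793 [-0.40762771  0.11365946  0.90604701]
```

Turned 2.093 rad, so I release, back off along the axis and check.

Request:
jog_arm --pt "0 0 0 0 0 0 0.2" --pt "0 0 0 0 0 0 0.35" --pt "0 0 0 0 0 0 0.45" --pt "0 0 0 0 0 0 0.45" --pt "-0.0041 0.0011 0.0091 0 0 0 0.45" --pt "-0.0082 0.0023 0.0181 0 0 0 0.45" --pt "-0.0082 0.0023 0.0181 0 0 0 0.45" --pt "-0.0122 0.0034 0.0272 0 0 0 0.45" --pt "-0.0122 0.0034 0.0272 0 0 0 0.45" --pt "0 0 0 0 0 0 0.45"

```text
t: 14.1
eef_pos: [0.5406, -0.1, 0.3143]
tool_rot: [-0.029, 0.899, -0.379, 0.219]
contact_force: [1.0, 0.7, -0.0]
gripper_width: 0.451
grasp_force: 0.0
```

Run:
```python
from h import *
import cv2
c=bot.read_camera('wrist')
cv2.imwrite('pics/w4.png',cv2.resize(c['img'][:,:,::-1],(800,600),interpolation=cv2.INTER_CUBIC))
```

```text
(no output)
```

View pics/w4.png

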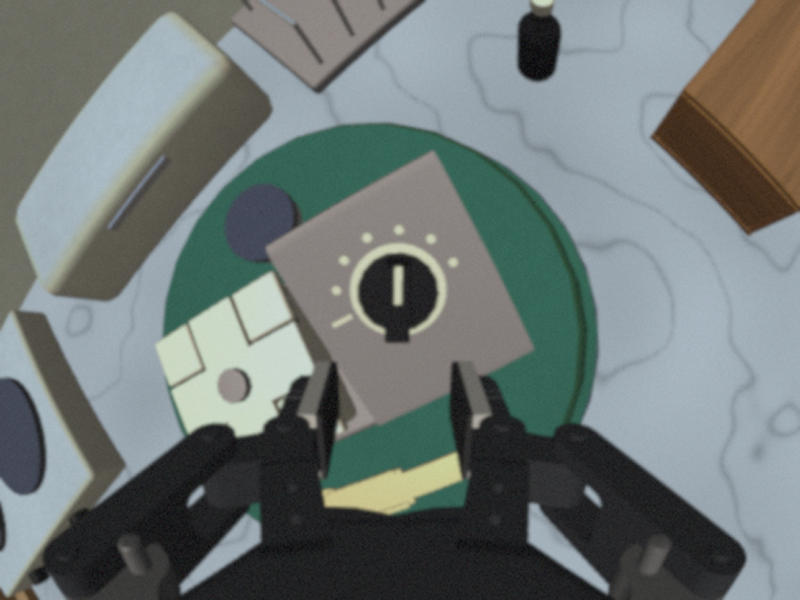

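The pointer at (398,285) lines up with the fourth dot at (399,230), the lid is flush, and the gripper is clear.

```bash
python3 -c "
from station import bot
print(bot.hand_in())"
```

```text
the job is handed in; nothing more can be done
None
```

The job is handed in: all four lid corners were pressed to their hard stops, the dial was left on the fourth dot, the gripper ended clear of everything, and no bystander was touched; the judge returned no verdict.

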